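Find the balance point of a clamp beam and set it level on the balancing post

TASK

The clamp beam of the sharpening machine lies on its wooden rack, with a trim weight fixed somewhere unseen inside the tube. Find where it balances by lifting it a little way off the rack at trial points, then carry it level to the balancing post and lower it gently into the post's narrow slot so that it stays there level on its own when you let go. Never let it tip steeply, and leave the other things on the bench where they are.

Things in the scene. Friction and masses are not known exactly. Their poses are not given: they have to be found in the camera images.
- beam: Clamp beam: aluminium tube on edge, 300 mm long (y), 16 thick (x), 48 tall (z up), 640 g. Origin: mid-length, on the underside. A 360 g weight locked unseen inside shifts its balance point up to 65 mm either side of the middle. Grip it across the 16 mm, fingertips 20 mm or more above the underside, to clear the post's slot. A light grip lets it swing; a firm one passes the moment to the wrist.
- clamp_end (a point): The beam's -y end, 150 mm from its middle, 24 mm above the underside: a dark steel screw clamp 40 mm wide and 30 mm long, with a black screw head whose top is 64 mm above the underside.
- collar_end (a point): The beam's +y end, 150 mm from its middle, 24 mm above the underside: a dark steel round collar 44 mm across and 30 mm long.
- rack: Wooden rack fixed to the bench, carrying the beam: board 70 x 270 x 12 mm, long along y, with blocks 24 mm long centred at y = -105 and +105 mm; their slot floors are 40 mm above the bench, slots 22 mm wide, 12 mm deep. Origin: centre of the underside. At the start the beam lies in the slots, its middle over the rack's middle, its axes along the rack's.
- post: Balancing post fixed to the bench: steel base plate 85 x 85 x 10 mm, round column 26 mm in diameter, and a slotted head. Origin: centre of the base's underside, on the bench. The slot runs along the post's y axis; the beam may lie in it either way round.
- seat (a point): Centre of the slot floor of the post's head, 80 mm above the bench. The floor is flat, 20 mm long along y, 21 mm wide between walls 8 mm high, with flared lips up to 13 mm above the floor. The beam stays up only if its balance point is over these 20 mm; otherwise it tips off when released.
- collar: Bystander: brass ring 32 mm across and 14 mm high, lying on the rack's board under the beam. Origin: centre of its underside.
- stone: Bystander: grey sharpening stone 45 x 100 x 22 mm lying beside the post. Origin: centre of its underside.
- screwdriver: Bystander: screwdriver with wooden handle lying on the bench to the left. Origin under its middle.
- spanner: Bystander: steel spanner lying on the bench to the right. Origin under its middle.
- shears: Bystander: pair of steel scissors, about 190 mm long, lying closed on the bench beyond the post. Origin at the pivot screw, on the bench.
- oil: Bystander: white oil bottle, 44 mm across, 100 mm high, to the right. Origin: centre of its underside.
- jar: Bystander: glass jar with steel cap, 64 mm across, 70 mm high, to the left. Origin: centre of its underside.
Things that resemble listed ones, but are neither listed nor needed, are in the scene too. Leave any orange, pink or yellow look-alike of the post alone.

How it is judged:
On the way, in this order (a step that is already met when the one before it is completed fails the run):
1. the beam is lifted clear of the rack and held about level (within 8 degrees), its middle at least 25 mm above where it lay (height (world z) of beam above 0.065 m and angle between beam's own z axis and vertical below 0.14 rad and contact force between beam and rack below 0.05 N and contact force between beam and the fingers above 1 N and contact force between beam and post below 0.05 N), for 0.3 s.
2. the beam rests in the post's slot, let go and level (height (world z) of beam between 0.074 and 0.086 m and angle between beam's own z axis and vertical below 0.06 rad and contact force between beam and post above 3 N and contact force between beam and the fingers below 0.05 N), for 0.5 s.
At the end, for the whole second after the job is handed in: The beam rests by itself in the slot of the balancing post, its underside at the slot floor (middle within 6 mm of that height), level and upright within 3.4 degrees, lying along the slot, at rest and released (height (world z) of beam between 0.074 and 0.086 m and angle between beam's own z axis and vertical below 0.06 rad and angle between the y axis of beam and the y axis of post, either way round below 0.25 rad and contact force between beam and post above 3 N and linear speed of beam below 0.02 m/s and angular speed of beam below 0.1 rad/s); the robot touches nothing.
It fails at once if the beam tips by more than 17 degrees (angle between beam's own z axis and vertical above 0.3 rad).
It fails at once if the beam is pressed on the post with more than 30 N (contact force between beam and post above 30 N).
It fails at once if a bystander is moved by more than 25 mm (distance of any of collar, stone, screwdriver, spanner, shears, oil, jar from where it was at the start of the episode above 0.025 m).
It also fails if it takes over 61 s, if anything falls off the work surface, if the arm or the gripper's body presses on something with over 40 N, if the wrist force passes 120 N, or if a joint passes its speed limit or range.

ROBOT

A 7-joint arm with a two-finger parallel gripper is mounted at the origin on the work surface. World frame = base frame: x ahead of the robot, y to its left, z up, the work surface at z = 0. Lengths are in m, angles in rad, forces in N, time in s.
With the tool pointing down it reaches from about 0.4 to 0.85 m from the base axis. Payload 4.5 kg.
Tool frame: the origin (TCP) lies between the finger pads; the fingertips stand 19 mm ahead of it and the grasp point (between the pads) is the TCP; y points along the fingers, x is the direction in which the jaws open and shut, and the axes are right-handed (so a half turn about y gives the same grasp; the last joint's range is limited). The gripper opens to 88 mm and grips with 3 to 60 N. Pads are 18 mm wide; open, the fingers measure 123 mm over their backs; the gripper's body (75 mm by 187 mm) begins 45 mm behind the grasp point.
Start: joints at [1.346, 0.689, -0.195, 1.565, 0.157, 0.902, -0.215], TCP at [0.16, -0.604, 0.258] pointing down, gripper open.
Joint ranges: [-3.01, 3.01], [-0.46, 2.08], [-1.47, 1.51], [0.13, 2.56], [-1, 4.14], [0.04, 2.09], [-2.66, 2.66]. Speed limits (rad/s): [2.57, 2.57, 3.14, 3.14, 3.14, 3.14, 3.14].

INTERFACE

Orientations are given as a 3x3 rotation matrix whose columns are the frame's x, y, z axes.
In Python, from cell import bot gives the robot as it stands.
- The arm moves only by the tool drive_tool, never from a script. Its argument "commands" is a list of rows, each a list of 7 numbers: the shift along the tool's x, y, z as a fraction of full scale, then the turn, a rotation vector about the tool's x, y, z as a fraction of full scale, then the opening, from -1 (shut) to 1 (fully open), so that 0 is half open. A call has exactly 10 rows; each row is the pose to reach, as a shift and turn from the pose commanded when the call began, along the tool's axes at that moment, turning the shorter way round; what a row does not reach only later rows make up. Full scale, the value 1, is 0.4 m for a shift and pi rad for a turn. A row lasts 1/10 s, in which the tool goes at most 50 mm and 8.59 degrees, less where a joint would pass 70% of its speed; a pose out of reach is approached as far as the arm can. A call with a number of a shift or a turn outside -1 to 1 is refused whole. A call with a gripper value outside its range is refused whole. The fingers move at their own pace and stop on an object; the grip force is fixed at half the most. Time passes only in rows, so rows that repeat a pose let the fingers close, or fill a call up. It gives the time, the measured TCP pose, the force and the opening at its end, in the units of the state.
- bot.get_obs(): the state, without advancing time (a new reading comes with each control period).
- bot.snapshot(name): name is "scene" or "top"; returns the picture (384x512x3 uint8, red, green, blue); there is no depth.
- bot.camera_params(name): a dict with "fov_y" (degrees; the focal length in pixels is half the picture's height over the tangent of half this angle, whatever the lens; pixels are square), "cx", "cy" (the principal point, pixels), "k1" (the pictures are not rectified: a ray, as slopes to the right and down, at radius r is drawn at 1 + k1 r^2 times it, then the intrinsics apply), "rvec" (rotation vector, rad) and "tvec" (3), from world to camera coordinates, as OpenCV has them. Camera axes: x right, y down, z forward; pixel columns grow to the right and rows downward; lengths in m; the calibration is good to about 2 mm. A picture is of the moment at which its call begins. camera_params takes no time and is no camera call.
- bot.sign_off(): hands the job in, once; it reports no verdict.
Trained networks look in the newest picture that a camera, given by its name, has taken for a name from the list of things; names that differ only in an ending like _2 or _b are one class to them, and where a whole thing is asked for, a point or a joint stands for the part that bears it (a point fixed in the world has none). Each returns a list of dicts, best first, with "confidence" (0 to 1); they miss things now and then, are a little off and sometimes report something else, mostly with a low value. They report only what shows in the picture. A call takes as long as a camera call. They do not tell look-alikes from the thing itself.
- bot.masks_of(camera, name): "region" (384x512 bool, what is visible of it) and "rect" ([left, top, width, height] in pixels, round what is visible of it).
The state is a dict: "clock": time; "qpos": joint angles; "joint_velocities": joint speeds; "effort": joint torques, N m; "eef_pos": TCP position; "eef_rot": TCP orientation; "ft_force": force on the tool from outside, world axes, zero at the start; "wrist_torque": the same for the moment, N m; "finger_gap": finger opening in m.
Only numpy, scipy, OpenCV 4.12 (cv2) and the standard library are available. Lean on these libraries where they do the work, as an engineer would, in place of code of your own. Each camera call takes 0.05 s, during which the arm holds its last target.

## Working session

There is one attempt and no reset: what is moved stays moved. The work goes in short steps, Python scripts to look and compute and a tool call to move; the robot and the scene stay as the last step left them, time stands still between calls to the robot, and variables do not carry over. Pictures are saved under pics/ and viewed, and the job is handed in when it is done.

Besides the shell and the picture viewer there is one more tool, called after "Request:" by a JSON object that holds its "method" and its "body". drive_tool: Moves the arm, as the interface text tells. Its arguments: {"type":"object","properties":{"commands":{"type":"array","items":{"type":"array","items":{"type":"number","minimum":-1,"maximum":1}}}},"required":["commands"]}

```bash
ls; mkdir -p pics; python3 - <<'E'
from cell import bot
import cv2,numpy as np
o=bot.get_obs()
for k,v in o.items(): print(k,np.round(v,4).tolist())
for c in("scene","top"):
    im=bot.snapshot(c); cv2.imwrite(f"pics/{c}0.png",im[:,:,::-1]); print(c,bot.camera_params(c))
E
```

```text
pics
clock 0.0
qpos [1.3458, 0.69, -0.1945, 1.5663, 0.1573, 0.9025, -0.2151]
joint_velocities [0.0004, -0.0005, 0.0002, 0.0005, 0.0014, -0.0017, 0.001]
effort [0.0008, -52.7564, -1.2669, -15.3431, -0.0526, 0.0065, 0.0002]
eef_pos [0.1598, -0.6036, 0.2569]
eef_rot [[0.256, -0.0006, 0.9667], [-0.9667, 0.0017, 0.256], [-0.0018, -1.0, -0.0001]]
ft_force [-0.1568, 0.8133, 0.0513]
wrist_torque [0.0069, 0.0703, -0.0086]
finger_gap 0.0884
scene {'fov_y': 43.428892788825365, 'cx': 258.25642575379203, 'cy': 190.3813579896299, 'k1': -0.01632993814498596, 'rvec': array([ 1.77468147,  1.52089979, -0.75566466]), 'tvec': array([-0.09672415, -0.26445029,  1.80279313])}
top {'fov_y': 45.16020837666724, 'cx': 253.96269730919158, 'cy': 195.32888845675768, 'k1': 0.033488139063551255, 'rvec': array([ 2.18630531, -2.21056828,  0.08531605]), 'tvec': array([-0.02008243,  0.5560558 ,  1.51903901])}
```

View pics/scene0.png

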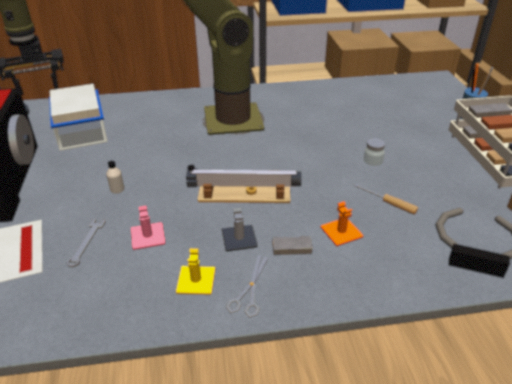

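View pics/top0.png

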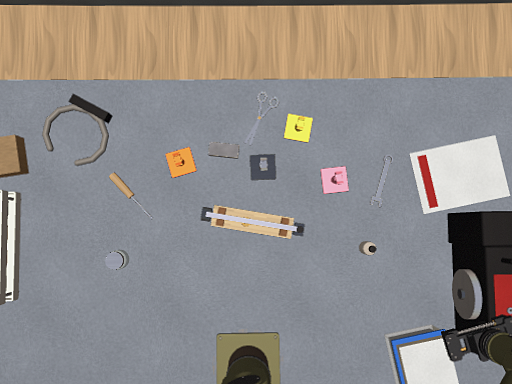

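```bash
cat > h.py <<'E'
import numpy as np,cv2
from cell import bot
def K(c):
    p=bot.camera_params(c); f=192/np.tan(np.radians(p['fov_y'])/2)
    return np.array([[f,0,p['cx']],[0,f,p['cy']],[0,0,1.]]),np.array([p['k1'],0,0,0.]),np.array(p['rvec']),np.array(p['tvec'])
def proj(c,P):
    k,d,r,t=K(c); return cv2.projectPoints(np.atleast_2d(np.array(P,float)),r,t,k,d)[0][:,0]
def ray(c,uv):
    k,d,r,t=K(c); n=cv2.undistortPoints(np.array(uv,float).reshape(-1,1,2),k,d)[:,0]
    R=cv2.Rodrigues(r)[0]; return -R.T@t,(np.c_[n,np.ones(len(n))])@R
def onz(c,uv,z):
    o,d=ray(c,uv); return o+d*((z-o[2])/d[:,2])[:,None]
def tri(uv1,uv2):
    o1,d1=ray("scene",[uv1]);o2,d2=ray("top",[uv2]);d1=d1[0]/np.linalg.norm(d1[0]);d2=d2[0]/np.linalg.norm(d2[0])
    A=np.c_[d1,-d2];s=np.linalg.lstsq(A,o2-o1,rcond=None)[0]
    a=o1+d1*s[0];b=o2+d2*s[1];return (a+b)/2,np.linalg.norm(a-b)
E
python3 - <<'E'
from h import *
for c,boxes in(("scene",[(180,160,130,100)]),("top",[(195,130,120,110)])):
    im=cv2.imread(f"pics/{c}0.png")
    for i,(x,y,w,h) in enumerate(boxes):
        cr=cv2.resize(im[y:y+h,x:x+w],None,fx=6,fy=6,interpolation=cv2.INTER_CUBIC)[:600,:800]
        for u in range(0,w,10): cv2.putText(cr,str(x+u),(u*6,8),0,.3,(0,0,255)); 
        for v in range(0,h,10): cv2.putText(cr,str(y+v),(0,v*6+4),0,.3,(0,0,255))
        cv2.imwrite(f"pics/crop_{c}{i}.png",cr)
    for n in("beam","clamp_end","collar_end","rack","post","stone"):
        for m in bot.masks_of(c,n)[:4]:
            v,u=np.nonzero(m["region"]);print(c,n,round(m["confidence"],2),m["rect"],u.mean().round(1),v.mean().round(1))
E
```

```text
scene beam 0.74 [183.8, 164.5, 118.5, 24.5] 242.2 177.7
scene clamp_end 0.55 [186.1, 165.1, 115.7, 22.8] 241.7 177.6
scene clamp_end 0.39 [357.3, 186.8, 61.7, 27.8] 395.3 201.7
scene collar_end 0.6 [187.8, 167.1, 114.7, 19.3] 242.3 177.6
scene rack 0.74 [199.4, 185.4, 92.4, 17.0] 243.9 194.4
scene rack 0.68 [223.5, 207.8, 33.9, 40.4] 239.1 233.9
scene rack 0.58 [364.6, 138.5, 20.4, 28.0] 374.2 151.3
scene post 0.83 [176.8, 248.7, 35.9, 47.2] 195.6 276.9
scene post 0.72 [321.3, 202.0, 42.5, 44.5] 342.1 227.4
scene post 0.67 [220.6, 208.0, 35.0, 40.0] 238.8 233.9
scene post 0.65 [131.8, 206.9, 32.5, 43.2] 146.7 232.2
scene stone 0.83 [273.4, 236.6, 38.6, 18.3] 291.5 245.2
scene stone 0.74 [219.8, 208.4, 38.4, 45.0] 239.0 233.9
top beam 0.9 [203.7, 206.5, 100.0, 30.8] 250.1 221.3
top clamp_end 0.98 [200.1, 205.0, 102.7, 29.2] 251.8 221.6
top collar_end 0.68 [202.2, 206.6, 100.7, 30.3] 251.6 221.5
top rack 0.66 [211.9, 205.5, 81.8, 35.1] 252.4 221.8
top rack 0.55 [203.0, 205.9, 105.2, 29.7] 251.0 221.3
top post 0.79 [284.8, 117.0, 29.3, 26.2] 298.1 128.4
top post 0.74 [249.3, 156.2, 26.0, 22.6] 262.2 166.8
top post 0.64 [167.8, 150.7, 29.1, 24.3] 180.1 162.2
top post 0.61 [319.3, 166.1, 32.2, 26.1] 334.7 179.6
top stone 0.6 [210.2, 142.2, 30.5, 16.9] 222.9 149.9
```

```bash
ls pics
```

```text
crop_scene0.png
crop_top0.png
scene0.png
top0.png
```

View pics/crop_scene0.png

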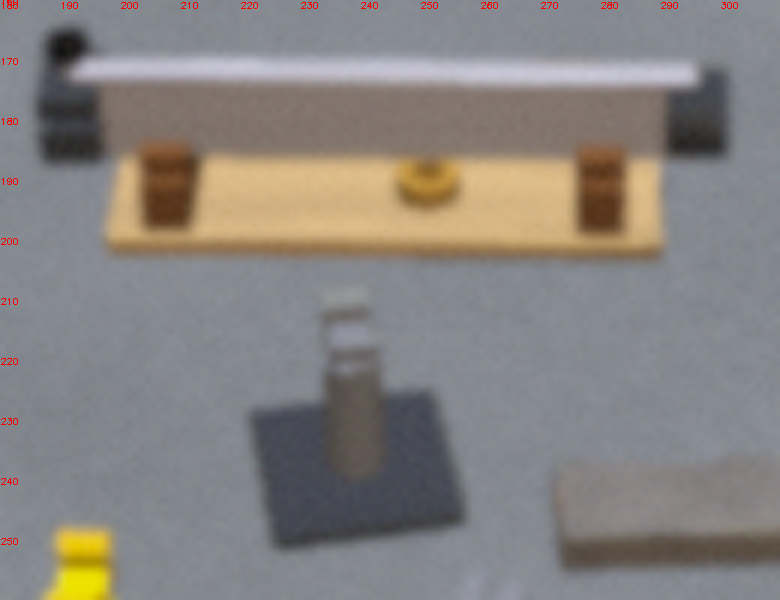

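View pics/crop_top0.png

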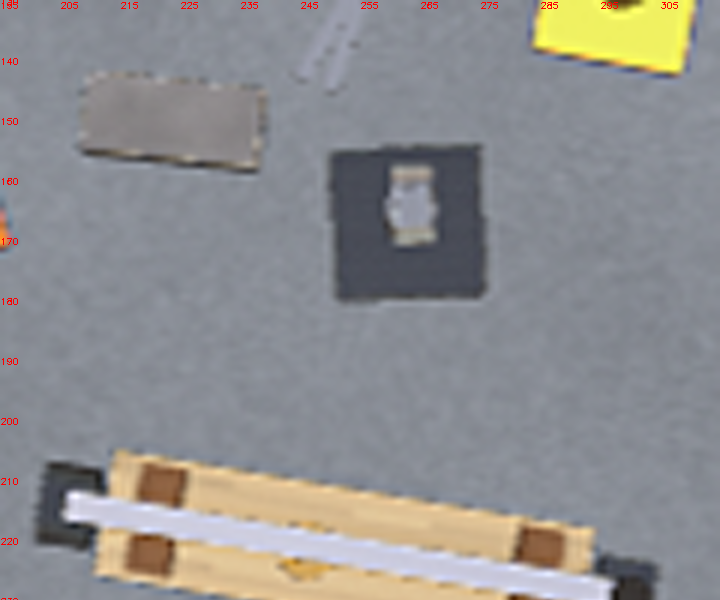

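```bash
python3 - <<'E'
from h import *
from scipy.optimize import least_squares
S=lambda a:[(180+(x+.5)/6-.5,160+(y+.5)/6-.5) for x,y in a]
T=lambda a:[(195+(x+.5)/6-.5,130+(y+.5)/6-.5) for x,y in a]
# beam strip ends: scene [-y, +y], top [-y,+y]
s=S([(72,70),(698,76)]);t=T([(611,590),(64,506)])
for n,a,b in zip(("-y","+y"),s,t): print(n,tri(a,b))
# post: base top corners
ps=S([(250,412),(434,392),(463,520),(277,547)]); # far-left, far-right, near-right, near-left (top face)
pt=T([(484,298),(338,298),(330,152),(482,146)])
for a,b in zip(ps,pt): print(tri(a,b))
# lips: far and near
hs=S([(346,298),(350,350)]); ht=T([(414,238),(412,172)])
for a,b in zip(hs,ht): print("lip",tri(a,b))
# rack corners
rs=S([(106,248),(660,253)]);rt=T([]) 
print("base centre z=.01", onz("top",pt,.01).mean(0), onz("scene",ps,.01).mean(0))
q=onz("top",pt,.01);print(np.degrees(np.arctan2(*(q[1]-q[0])[[1,0]])),np.degrees(np.arctan2(*(q[2]-q[3])[[1,0]])),np.linalg.norm(np.diff(q,axis=0),axis=1))
q=onz("scene",ps,.01);print(np.degrees(np.arctan2(*(q[1]-q[0])[[1,0]])),np.degrees(np.arctan2(*(q[2]-q[3])[[1,0]])),np.linalg.norm(np.diff(q,axis=0),axis=1))
sq=T([(413,205)]);print("seat",onz("top",sq,.08))
E
```

```text
-y (array([ 0.44667923, -0.16048059,  0.09152656]), np.float64(0.0054639838877893095))
+y (array([0.49437893, 0.13011842, 0.08946166]), np.float64(0.001405921684431915))
(array([ 0.60960629, -0.09782004,  0.00916701]), np.float64(0.0011134311014065821))
(array([ 0.61045342, -0.01509702,  0.01060524]), np.float64(0.0033389794981746115))
(array([ 0.69268896, -0.01286664,  0.00831352]), np.float64(0.000692416068867868))
(array([ 0.69560571, -0.0961157 ,  0.00749215]), np.float64(0.0049277394998501105))
lip (array([ 0.63420464, -0.05534384,  0.09055335]), np.float64(0.002364628394055031))
lip (array([ 0.66918805, -0.05623976,  0.09093093]), np.float64(0.0007027297857990939))
base centre z=.01 [ 0.65178756 -0.05667185  0.01      ] [ 0.65340586 -0.05431515  0.01      ]
89.42629072918177 91.7481819084018 [0.08156762 0.08217442 0.08525545]
90.43726354997011 92.88235622143364 [0.08396506 0.08447678 0.08114515]
seat [[ 0.65303376 -0.05661774  0.08      ]]
```

```bash
python3 - <<'E'
from h import *
for c in("top","scene"):
    im=cv2.imread(f"pics/{c}0.png").astype(int)
    x,y,w,h=(195,203,120,40) if c=="top" else (180,160,130,30)
    r=im[y:y+h,x:x+w]; 
    m=((r.min(2)>165)).astype(np.uint8)
    n,l,st,ce=cv2.connectedComponentsWithStats(m); k=1+np.argmax(st[1:,4])
    v,u=np.nonzero(l==k); q=onz(c,np.c_[u+x,v+y],.088)[:,:2]
    ctr,ev=q.mean(0),np.linalg.svd(q-q.mean(0),full_matrices=False)[2][0]; ev*=np.sign(ev[1])
    s=(q-ctr)@ev; print(c,len(q),ctr,"yaw",np.degrees(-np.arctan2(ev[0],ev[1])),"range",s.min(),s.max(),"mid",ctr+ev*(s.min()+s.max())/2)
T=lambda a:[(195+(x+.5)/6-.5,130+(y+.5)/6-.5) for x,y in a]
S=lambda a:[(180+(x+.5)/6-.5,160+(y+.5)/6-.5) for x,y in a]
a=onz("top",T([(115,450),(596,528)]),.012);print(a,np.degrees(-np.arctan2(*(a[0]-a[1])[:2])))
a=onz("scene",S([(106,245),(661,250)]),.012);print(a,np.degrees(-np.arctan2(*(a[1]-a[0])[:2])))
E
python3 - <<'E'
import cv2
im=cv2.imread("pics/top0.png")
cr=cv2.resize(im[195:245,195:315],None,fx=6.5,fy=6.5,interpolation=cv2.INTER_CUBIC);cv2.imwrite("pics/crop_top1.png",cr)
E
```

```text
top 446 [ 0.46994786 -0.01364042] yaw -9.955259848917548 range -0.14455172986767575 0.14392937432554773 mid [ 0.46989406 -0.01394691]
scene 336 [ 0.46577499 -0.00858021] yaw -10.013473877210567 range -0.14987287771743457 0.13984211207767888 mid [ 0.46490292 -0.0135192 ]
[[ 0.52666381  0.10791512  0.012     ]
 [ 0.48042163 -0.15859153  0.012     ]] -9.843519163481766
[[ 0.48164115 -0.15518763  0.012     ]
 [ 0.52700522  0.10905884  0.012     ]] -9.741201308413427
```

View pics/crop_top1.png

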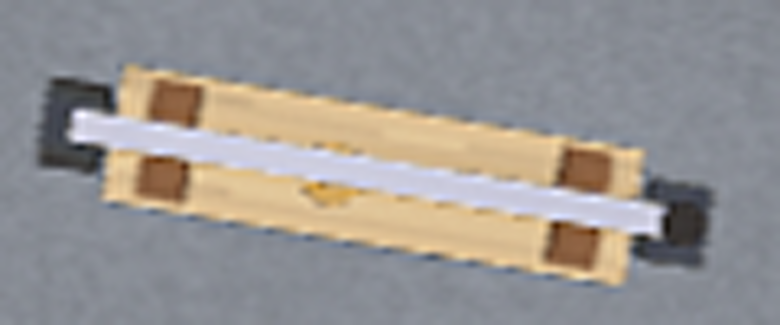

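```bash
cat >> h.py <<'E'
from scipy.spatial.transform import Rotation as Ro
def plan(p,yaw):
    "yaw deg = angle of tool x in world, tool y down"
    o=bot.get_obs();R=np.array(o['eef_rot']);a=np.radians(yaw)
    x=np.array([np.cos(a),np.sin(a),0]);y=np.array([0,0,-1.]);Rt=np.c_[x,y,np.cross(x,y)]
    Rr=Ro.from_matrix(R.T@Rt).as_rotvec()
    print("t",round(o['clock'],2),"pos",np.round(o['eef_pos'],4),"toolx yaw",np.degrees(np.arctan2(R[1,0],R[0,0])).round(2))
    print("shift",np.round(R.T@(np.array(p)-o['eef_pos'])/.4,4),"turn",np.round(Rr/np.pi,4))
def ft():
    o=bot.get_obs();print(round(o['clock'],2),"pos",np.round(o['eef_pos'],4),"F",np.round(o['ft_force'],2),"M",np.round(o['wrist_torque'],3),"gap",round(o['finger_gap'],4)); R=np.array(o['eef_rot']); print("ydown err deg",np.degrees(np.arccos(min(1,-R[2,1]))).round(2)); return o
E
python3 - <<'E'
from h import *
plan([.30,-.32,.26],-45); plan([.47,-.017,.2],-9.85)
for n,uv in(("orange",(180,160)),("pink",(337,179)),("yellow",(299,127)),("oil",(370,247)),("scr",(118,260))): print(n,onz("top",[uv],.06))
E
```

```text
t 0.7 pos [ 0.16   -0.6042  0.2578] toolx yaw -75.17
shift [-0.5973 -0.0057  0.5203] turn [ 0.     -0.1676  0.    ]
t 0.7 pos [ 0.16   -0.6042  0.2578] toolx yaw -75.17
shift [-1.2208  0.1442  1.125 ] turn [ 0.     -0.3629  0.    ]
orange [[0.67029331 0.21265791 0.06      ]]
pink [[ 0.60346394 -0.29575256  0.06      ]]
yellow [[ 0.77516756 -0.17514763  0.06      ]]
oil [[ 0.38271526 -0.39692055  0.06      ]]
scr [[0.35169506 0.40933914 0.06      ]]
```

Request:
{"method": "drive_tool", "body": {"commands": [[-0.075,0,0.065,0,-0.03,0,1],[-0.15,0,0.13,0,-0.06,0,1],[-0.23,0,0.2,0,-0.09,0,1],[-0.31,0,0.27,0,-0.11,0,1],[-0.39,0,0.34,0,-0.13,0,1],[-0.46,0,0.4,0,-0.15,0,1],[-0.53,0,0.46,0,-0.16,0,1],[-0.6,0,0.52,0,-0.17,0,1],[-0.67,0,0.58,0,-0.19,0,1],[-0.74,0,0.65,0,-0.21,0,1]]}}

```text
clock: 1.7
eef_pos: [0.3358, -0.2505, 0.258]
eef_rot: [[0.796, 0.0, 0.606], [-0.606, -0.001, 0.796], [0.001, -1.0, -0.0]]
ft_force: [0.7, 0.1, 0.0]
finger_gap: 0.088
```

```bash
python3 - <<'E'
from h import *
plan([.4695,-.017,.15],-9.85)
E
```

```text
t 1.7 pos [ 0.3358 -0.2505  0.258 ] toolx yaw -37.28
shift [-0.0877  0.2696  0.667 ] turn [ 2.000e-04 -1.524e-01  1.000e-04]
```

Request:
{"method": "drive_tool", "body": {"commands": [[-0.01,0.03,0.09,0,-0.03,0,1],[-0.025,0.06,0.19,0,-0.06,0,1],[-0.04,0.1,0.29,0,-0.09,0,1],[-0.05,0.14,0.39,0,-0.12,0,1],[-0.065,0.18,0.49,0,-0.14,0,1],[-0.08,0.22,0.58,0,-0.1524,0,1],[-0.0877,0.26,0.65,0,-0.1524,0,1],[-0.0877,0.27,0.667,0,-0.1524,0,1],[-0.0877,0.27,0.667,0,-0.1524,0,1],[-0.0877,0.27,0.667,0,-0.1524,0,1]]}}

```text
clock: 2.7
eef_pos: [0.469, -0.0198, 0.1501]
eef_rot: [[0.985, -0.001, 0.174], [-0.174, -0.002, 0.985], [-0.0, -1.0, -0.002]]
ft_force: [0.3, -0.8, -0.2]
finger_gap: 0.088
```

```bash
python3 - <<'E'
from h import *
plan([.4695,-.017,.082],-9.85)
for c in("top","scene"):cv2.imwrite(f"pics/{c}1.png",cv2.resize(bot.snapshot(c)[140:260,160:320] if c=="scene" else bot.snapshot(c)[140:260,180:340],None,fx=4.5,fy=4.5)[:,:,::-1])
ft()
E
```

```text
t 2.7 pos [ 0.469  -0.0198  0.1501] toolx yaw -10.05
shift [0.0002 0.1702 0.0075] turn [ 0.0005 -0.0011 -0.0001]
2.8 pos [ 0.469  -0.0202  0.1503] F [ 0.28 -0.1   0.6 ] M [-0.041 -0.036  0.012] gap 0.0882
ydown err deg 0.08
```

View pics/scene1.png

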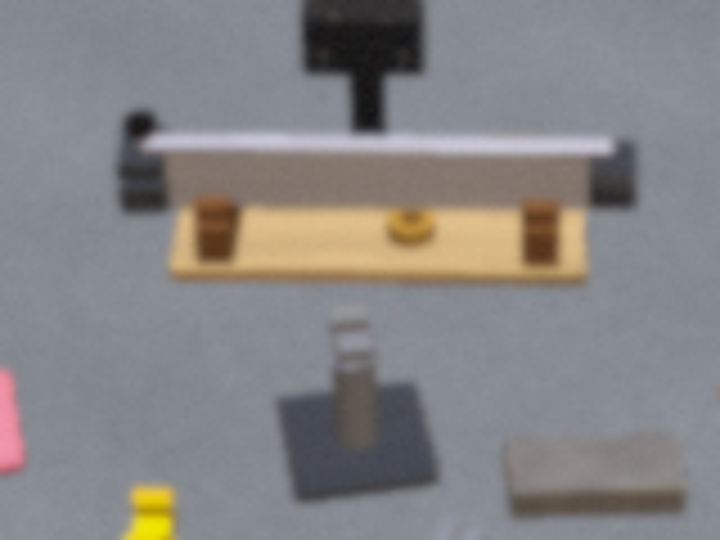

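View pics/top1.png

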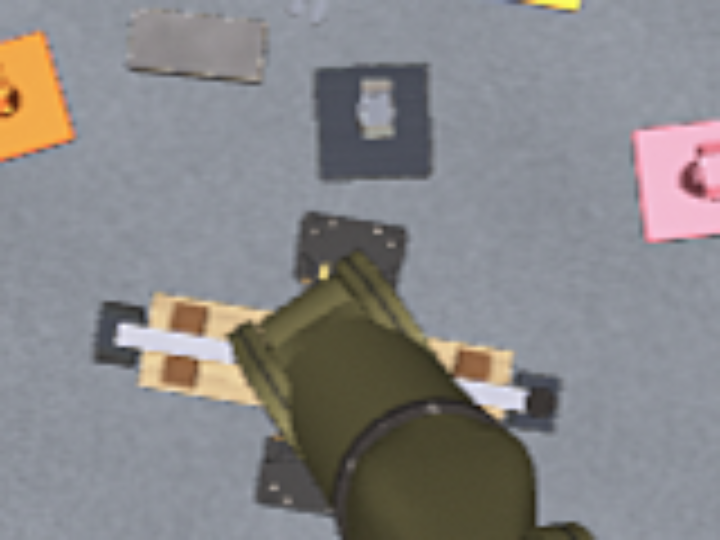

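Request:
{"method": "drive_tool", "body": {"commands": [[0,0.06,0.004,0,-0.001,0,0.5],[0,0.11,0.0075,0,-0.001,0,0],[0,0.15,0.0075,0,-0.001,0,-0.3],[0,0.17,0.0075,0,-0.001,0,-0.4],[0,0.17,0.0075,0,-0.001,0,-0.5],[0,0.17,0.0075,0,-0.001,0,-1],[0,0.17,0.0075,0,-0.001,0,-1],[0,0.17,0.0075,0,-0.001,0,-1],[0,0.17,0.0075,0,-0.001,0,-1],[0,0.17,0.0075,0,-0.001,0,-1]]}}

```text
clock: 3.8
eef_pos: [0.4696, -0.0154, 0.0821]
eef_rot: [[0.985, -0.001, 0.17], [-0.17, -0.0, 0.985], [-0.001, -1.0, -0.0]]
ft_force: [-2.4, -0.0, 3.8]
finger_gap: 0.0159
```

```bash
python3 - <<'E'
from h import *
ft()
for i in range(3):
    bot.snapshot("top"); ft()
E
```

```text
3.8 pos [ 0.4696 -0.0154  0.0821] F [-2.39 -0.01  3.79] M [ 0.06   0.291 -0.117] gap 0.0159
ydown err deg 0.04
3.85 pos [ 0.4696 -0.0153  0.082 ] F [-2.18  0.66  5.45] M [ 0.117  0.363 -0.06 ] gap 0.0157
ydown err deg 0.04
3.9 pos [ 0.4696 -0.0153  0.082 ] F [-3.46  0.78  6.52] M [ 0.079  0.384 -0.059] gap 0.0157
ydown err deg 0.04
3.95 pos [ 0.4696 -0.0153  0.082 ] F [-2.4   0.79  6.31] M [ 0.03   0.367 -0.085] gap 0.0157
ydown err deg 0.04
```

Request:
{"method": "drive_tool", "body": {"commands": [[0,-0.002,0,0,0,0,-1],[0,-0.004,0,0,0,0,-1],[0,-0.006,0,0,0,0,-1],[0,-0.008,0,0,0,0,-1],[0,-0.01,0,0,0,0,-1],[0,-0.0125,0,0,0,0,-1],[0,-0.0125,0,0,0,0,-1],[0,-0.0125,0,0,0,0,-1],[0,-0.0125,0,0,0,0,-1],[0,-0.0125,0,0,0,0,-1]]}}

```text
clock: 4.95
eef_pos: [0.4701, -0.0153, 0.0867]
eef_rot: [[0.986, -0.0, 0.169], [-0.169, -0.0, 0.986], [-0.0, -1.0, -0.0]]
ft_force: [0.6, -0.4, -5.9]
finger_gap: 0.0164
```

```bash
python3 - <<'E'
from h import *
ft()
for i in range(4):
    im=bot.snapshot("scene"); ft()
cv2.imwrite("pics/lift1.png",cv2.resize(im[155:215,175:310],None,fx=5.9,fy=5.9,interpolation=2)[:,:,::-1])
E
```

```text
4.95 pos [ 0.4701 -0.0153  0.0867] F [ 0.58 -0.37 -5.92] M [ 0.015 -0.114 -0.015] gap 0.0164
ydown err deg 0.01
5.0 pos [ 0.4701 -0.0153  0.0867] F [ 0.31 -0.74 -6.99] M [ 0.024 -0.112  0.022] gap 0.0157
ydown err deg 0.01
5.05 pos [ 0.4701 -0.0152  0.0867] F [ 0.59  0.01 -5.43] M [ 0.    -0.087  0.026] gap 0.0158
ydown err deg 0.0
5.1 pos [ 0.4701 -0.0152  0.0867] F [-0.19  0.06 -6.26] M [ 0.017 -0.09   0.048] gap 0.0156
ydown err deg 0.0
5.15 pos [ 0.4701 -0.0153  0.0867] F [-0.46 -0.28 -6.55] M [ 0.02  -0.075  0.058] gap 0.0158
ydown err deg 0.01
```

View pics/lift1.png

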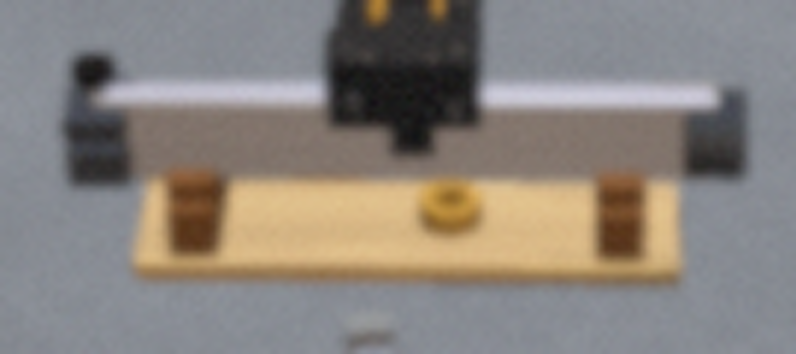

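```bash
cat >> h.py <<'E'
def avg(n=10,c="scene"):
    F=[];M=[]
    for i in range(n):
        im=bot.snapshot(c); o=bot.get_obs(); F.append(o['ft_force']);M.append(o['wrist_torque'])
    print(round(o['clock'],2),"F",np.mean(F,0).round(3),"M",np.mean(M,0).round(4),"sd",np.std(M,0).round(3)); return im
def ends(im,path):
    im=im[:,:,::-1]; im=im.copy();cv2.imwrite(path,im)
def strip(im,y0=155,y1=190):
    "row centre of the bright strip per column, scene"
    r=im[y0:y1].astype(int).min(2)
    out=[]
    for u in list(range(196,225,2))+list(range(262,293,2)):
        w=np.clip(r[:,u]-150,0,None); 
        if w.sum()>0: out.append((u,y0+(w*np.arange(y1-y0)).sum()/w.sum()))
    return np.array(out)
E
python3 - <<'E'
from h import *
im=avg(12); ends(im,"pics/full2.png")
a=strip(cv2.imread("pics/scene0.png")[:,:,::-1]);b=strip(im)
for s in(a,b): print(np.polyfit(s[:,0],s[:,1],1), s[:15,1].mean().round(2),s[15:,1].mean().round(2),len(s))
P=proj("scene",[[.4447,-.16,.088],[.4447,-.16,.098],[.494,.13,.088],[.494,.13,.098]]);print(P.round(2))
E
```

```text
5.75 F [-6.000e-02  2.000e-03 -6.259e+00] M [ 0.0232 -0.0787  0.007 ] sd [0.021 0.024 0.029]
[1.28667044e-02 1.68105187e+02] 170.78 171.7 31
[6.30505898e-03 1.68844403e+02] 170.16 170.6 31
[[192.79 171.88]
 [192.49 169.01]
 [295.58 172.61]
 [295.73 169.74]]
```

Request:
{"method": "drive_tool", "body": {"commands": [[0,0.003,0,0,0,0,-1],[0,0.006,0,0,0,0,-1],[0,0.009,0,0,0,0,-1],[0,0.0115,0,0,0,0,-1],[0,0.0115,0,0,0,0,-1],[0,0.0115,0,0,0,0,-0.3],[0,0.0115,0,0,0,0,-0.3],[0,0.0115,0,0,0,0,-0.3],[0,0.0115,0,0,0,0,-0.3],[0,0.0115,0,0,0,0,-0.3]]}}

```text
clock: 6.75
eef_pos: [0.4703, -0.0153, 0.0822]
eef_rot: [[0.986, 0.0, 0.17], [-0.17, -0.0, 0.986], [0.0, -1.0, 0.0]]
ft_force: [-0.3, -0.0, 0.4]
finger_gap: 0.0306
```

```bash
python3 - <<'E'
from h import *
im=avg(14); ft(); b=strip(im); print(np.polyfit(b[:,0],b[:,1],1), b[:15,1].mean().round(2),b[15:,1].mean().round(2),len(b))
E
```

```text
7.45 F [ 0.117 -0.035 -0.094] M [-0.0363 -0.0736 -0.0021] sd [0.038 0.02  0.029]
7.45 pos [ 0.4701 -0.0153  0.0821] F [-0.22  0.68  0.43] M [-0.104 -0.057  0.042] gap 0.0306
ydown err deg 0.01
[8.55355555e-03 1.69410838e+02] 171.2 171.79 31
```

Request:
{"method": "drive_tool", "body": {"commands": [[0,0,-0.012,0,0,0,-0.3],[0,0,-0.025,0,0,0,-0.3],[0,0,-0.025,0,0,0,-0.3],[0,0,-0.025,0,0,0,-1],[0,0,-0.025,0,0,0,-1],[0,0,-0.025,0,0,0,-1],[0,0,-0.025,0,0,0,-1],[0,0,-0.025,0,0,0,-1],[0,-0.005,-0.025,0,0,0,-1],[0,-0.01,-0.025,0,0,0,-1]]}}

```text
clock: 8.45
eef_pos: [0.4681, -0.0251, 0.0858]
eef_rot: [[0.986, -0.001, 0.169], [-0.169, -0.0, 0.986], [-0.001, -1.0, -0.0]]
ft_force: [0.8, -0.2, -6.6]
finger_gap: 0.0157
```

Request:
{"method": "drive_tool", "body": {"commands": [[0,-0.003,0,0,0,0,-1],[0,-0.006,0,0,0,0,-1],[0,-0.009,0,0,0,0,-1],[0,-0.012,0,0,0,0,-1],[0,-0.012,0,0,0,0,-1],[0,-0.012,0,0,0,0,-1],[0,-0.012,0,0,0,0,-1],[0,-0.012,0,0,0,0,-1],[0,-0.012,0,0,0,0,-1],[0,-0.012,0,0,0,0,-1]]}}

```text
clock: 9.45
eef_pos: [0.4684, -0.0251, 0.0909]
eef_rot: [[0.986, -0.0, 0.17], [-0.17, -0.0, 0.986], [-0.0, -1.0, -0.0]]
ft_force: [0.0, 0.2, -5.6]
finger_gap: 0.0159
```

```bash
python3 - <<'E'
from h import *
im=avg(16); ft(); b=strip(im); print(np.polyfit(b[:,0],b[:,1],1), b[:15,1].mean().round(2),b[15:,1].mean().round(2),len(b))
cv2.imwrite("pics/lift2.png",cv2.resize(im[155:215,175:310],None,fx=5.9,fy=5.9,interpolation=2)[:,:,::-1])
E
```

```text
10.25 F [ 1.160e-01  4.000e-03 -6.101e+00] M [-0.0528 -0.0707 -0.006 ] sd [0.033 0.024 0.031]
10.25 pos [ 0.4684 -0.0251  0.0909] F [ 0.54 -0.15 -5.39] M [-0.117 -0.086  0.007] gap 0.016
ydown err deg 0.01
[8.66884056e-03 1.66971867e+02] 168.79 169.38 31
```

View pics/lift2.png

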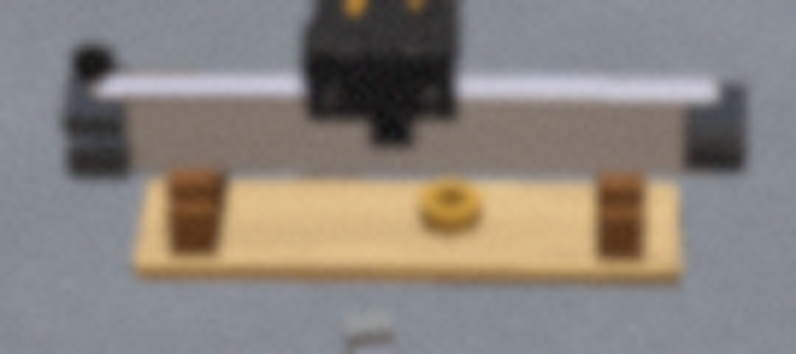

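```bash
python3 - <<'E'
from h import *
from scipy.optimize import least_squares
S=lambda a:[(180+(x+.5)/6-.5,160+(y+.5)/6-.5) for x,y in a]
T=lambda a:[(195+(x+.5)/6-.5,130+(y+.5)/6-.5) for x,y in a]
ps=np.array(S([(250,412),(434,392),(463,520),(277,547)]+[(346,298),(350,350)]))
pt=np.array(T([(484,298),(338,298),(330,152),(482,146)]+[(413,237),(413,173)]))
h=.0425;L=np.array([(-h,-h,.01),(-h,h,.01),(h,h,.01),(h,-h,.01)])
def f(p):
    c,s=np.cos(p[2]),np.sin(p[2]);R=np.array([[c,-s,0],[s,c,0],[0,0,1]])
    l=np.r_[L,[(-p[3],0,.093),(p[3],0,.093)]]
    P=l@R.T+[p[0],p[1],0]
    return np.r_[(proj("scene",P)-ps).ravel(),(proj("top",P)-pt).ravel()]
r=least_squares(f,[.652,-.056,0.02,.017],loss="soft_l1");print(r.x,np.degrees(r.x[2]));print(r.fun.reshape(-1,2).round(2).tolist())
print(onz("top",pt[4:],.093).mean(0))
plan([.6525,-.0565,.165],1)
E
```

```text
[ 0.65251196 -0.05552987  0.01354649  0.01697864] 0.7761565205057753
[[-0.48, 0.04], [-0.12, -0.12], [0.12, -0.02], [-1.52, -0.65], [-0.59, -0.39], [0.5, -0.59], [0.08, -0.33], [-0.94, 0.26], [-0.23, -0.6], [-0.29, -0.17], [-0.05, -0.38], [-0.33, -0.34]]
[ 0.6513588  -0.05611841  0.093     ]
t 10.25 pos [ 0.4684 -0.0251  0.0909] toolx yaw -9.76
shift [ 0.4668 -0.1852  0.0007] turn [ 0.     -0.0598  0.    ]
```

Request:
{"method": "drive_tool", "body": {"commands": [[0,-0.01,0,0,0,0,-1],[0,-0.03,0,0,0,0,-1],[0,-0.055,0,0,0,0,-1],[0,-0.08,0,0,0,0,-1],[0,-0.11,0,0,0,0,-1],[0,-0.14,0,0,0,0,-1],[0,-0.16,0,0,0,0,-1],[0,-0.175,0,0,0,0,-1],[0,-0.183,0,0,0,0,-1],[0,-0.185,0,0,0,0,-1]]}}

```text
clock: 11.25
eef_pos: [0.4684, -0.0252, 0.1652]
eef_rot: [[0.986, 0.0, 0.17], [-0.17, -0.0, 0.986], [0.0, -1.0, -0.0]]
ft_force: [-0.4, 0.4, -5.8]
finger_gap: 0.0156
```

```bash
python3 - <<'E'
from h import *
im=avg(8); ft(); plan([.652,-.057,.165],.8)
b=strip(im,130,165);print(np.polyfit(b[:,0],b[:,1],1))
cv2.imwrite("pics/lift3.png",cv2.resize(im[120:250,170:310],None,fx=4.5,fy=4.5,interpolation=2)[:,:,::-1])
E
```

```text
11.65 F [ 0.076 -0.171 -6.399] M [-0.0373 -0.0625 -0.0018] sd [0.022 0.019 0.032]
11.65 pos [ 0.4683 -0.025   0.1647] F [-0.45 -0.16 -6.03] M [-0.019 -0.068 -0.015] gap 0.0157
ydown err deg 0.03
t 11.65 pos [ 0.4683 -0.025   0.1647] toolx yaw -9.75
shift [ 0.4661 -0.001  -0.001 ] turn [ 0.     -0.0586 -0.0001]
[7.38722154e-03 1.45242061e+02]
```

View pics/lift3.png

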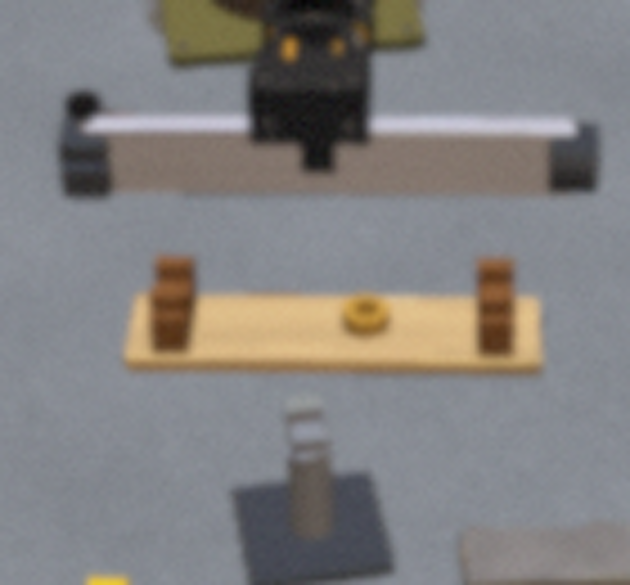

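Request:
{"method": "drive_tool", "body": {"commands": [[0.01,0,0,0,-0.001,0,-1],[0.03,0,0,0,-0.004,0,-1],[0.06,0,0,0,-0.008,0,-1],[0.1,0,0,0,-0.013,0,-1],[0.15,0,0,0,-0.019,0,-1],[0.2,0,0,0,-0.026,0,-1],[0.25,0,0,0,-0.033,0,-1],[0.3,0,0,0,-0.04,0,-1],[0.34,0,0,0,-0.046,0,-1],[0.37,0,0,0,-0.05,0,-1]]}}

```text
clock: 12.65
eef_pos: [0.6158, -0.051, 0.1645]
eef_rot: [[1.0, 0.001, 0.013], [-0.013, 0.0, 1.0], [0.001, -1.0, 0.0]]
ft_force: [0.2, 0.2, -7.1]
finger_gap: 0.0158
```

```bash
python3 - <<'E'
from h import *
plan([.652,-.0568,.145],.8)
E
```

```text
t 12.65 pos [ 0.6158 -0.051   0.1645] toolx yaw -0.77
shift [ 0.0908  0.0488 -0.0133] turn [-0.     -0.0087  0.0002]
```

Request:
{"method": "drive_tool", "body": {"commands": [[0.03,0,-0.004,0,-0.003,0,-1],[0.055,0,-0.008,0,-0.006,0,-1],[0.075,0,-0.011,0,-0.008,0,-1],[0.087,0,-0.013,0,-0.0087,0,-1],[0.091,0.005,-0.013,0,-0.0087,0,-1],[0.091,0.015,-0.013,0,-0.0087,0,-1],[0.091,0.03,-0.013,0,-0.0087,0,-1],[0.091,0.04,-0.013,0,-0.0087,0,-1],[0.091,0.047,-0.013,0,-0.0087,0,-1],[0.091,0.049,-0.013,0,-0.0087,0,-1]]}}

```text
clock: 13.65
eef_pos: [0.6502, -0.0559, 0.1448]
eef_rot: [[1.0, -0.001, -0.014], [0.014, -0.0, 1.0], [-0.001, -1.0, -0.0]]
ft_force: [-0.6, -0.9, -6.6]
finger_gap: 0.0156
```

```bash
python3 - <<'E'
from h import *
im=avg(5); t=bot.snapshot("top"); plan([.652,-.0568,.121],.8)
cv2.imwrite("pics/post1.png",cv2.resize(im[170:260,170:310],None,fx=5.5,fy=5.5,interpolation=2)[:,:,::-1])
cv2.imwrite("pics/post1t.png",cv2.resize(t[130:210,190:330],None,fx=5.5,fy=5.5,interpolation=2)[:,:,::-1])
E
```

```text
13.9 F [ 0.07  -0.072 -6.143] M [-0.0613 -0.0757 -0.0109] sd [0.032 0.04  0.026]
t 13.95 pos [ 0.6508 -0.0558  0.1456] toolx yaw 0.81
shift [ 0.0029  0.0614 -0.0024] turn [0.     0.     0.0002]
```

View pics/post1.png

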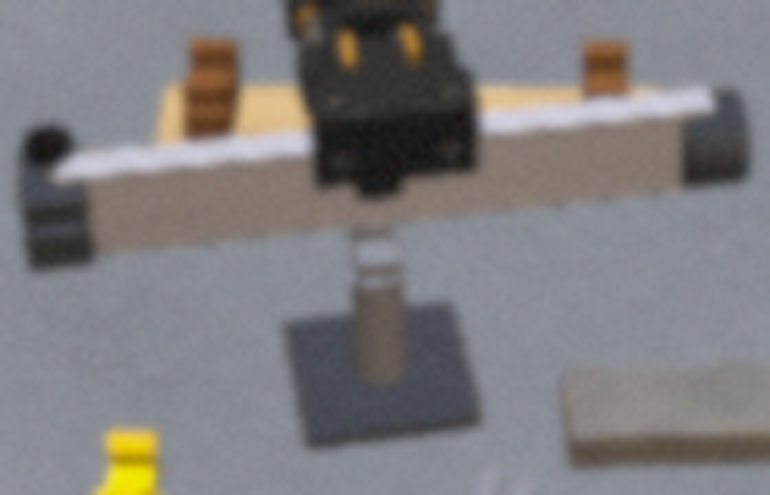

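View pics/post1t.png

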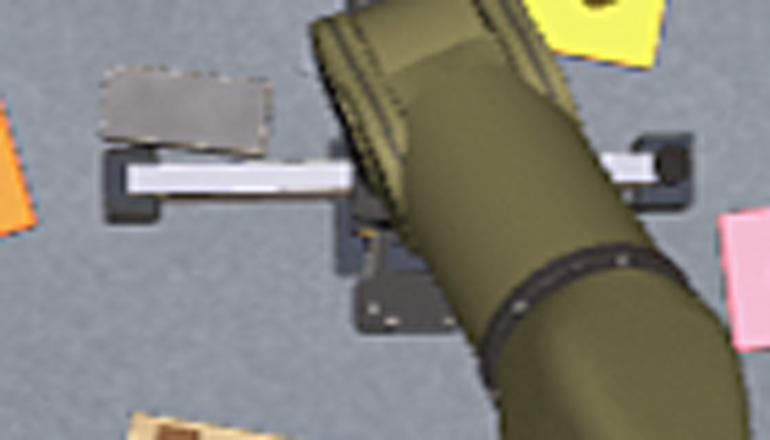

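Request:
{"method": "drive_tool", "body": {"commands": [[0.002,0.004,-0.002,0,0,0,-1],[0.003,0.01,-0.003,0,0,0,-1],[0.003,0.018,-0.003,0,0,0,-1],[0.003,0.026,-0.003,0,0,0,-1],[0.003,0.034,-0.003,0,0,0,-1],[0.003,0.04,-0.003,0,0,0,-1],[0.003,0.045,-0.003,0,0,0,-1],[0.003,0.049,-0.003,0,0,0,-1],[0.003,0.052,-0.003,0,0,0,-1],[0.003,0.053,-0.003,0,0,0,-1]]}}

```text
clock: 14.95
eef_pos: [0.6518, -0.0571, 0.124]
eef_rot: [[1.0, -0.0, -0.014], [0.014, -0.0, 1.0], [-0.0, -1.0, -0.0]]
ft_force: [0.1, -0.1, -6.7]
finger_gap: 0.0158
```

```bash
python3 - <<'E'
from h import *
im=avg(5); plan([.652,-.057,.122],.8); ft()
cv2.imwrite("pics/post2.png",cv2.resize(im[180:250,170:310],None,fx=5.5,fy=5.5,interpolation=2)[:,:,::-1])
E
```

```text
15.2 F [ 0.189  0.222 -6.504] M [-0.0431 -0.0812 -0.0036] sd [0.021 0.023 0.032]
t 15.2 pos [ 0.6519 -0.0571  0.1242] toolx yaw 0.8
shift [0.0001 0.0056 0.0002] turn [0.     0.     0.0001]
15.2 pos [ 0.6519 -0.0571  0.1242] F [ 0.21 -0.4  -6.54] M [-0.044 -0.106  0.042] gap 0.0161
ydown err deg 0.02
```

View pics/post2.png

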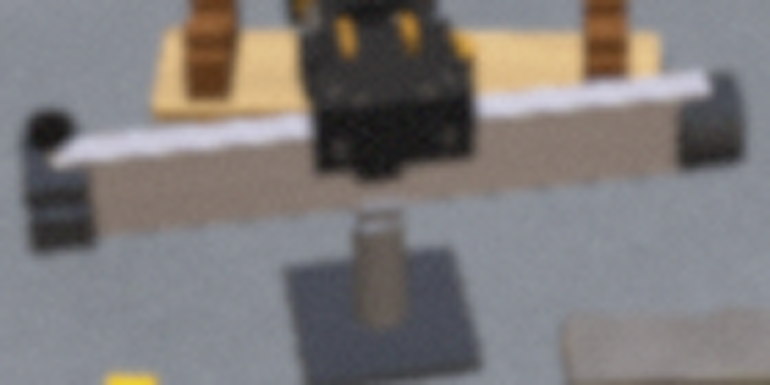

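Request:
{"method": "drive_tool", "body": {"commands": [[0,0.001,0,0,0,0,-1],[0,0.002,0,0,0,0,-1],[0,0.003,0,0,0,0,-1],[0,0.004,0,0,0,0,-1],[0,0.005,0,0,0,0,-1],[0,0.005,0,0,0,0,-1],[0,0.005,0,0,0,0,-1],[0,0.005,0,0,0,0,-1],[0,0.005,0,0,0,0,-1],[0,0.005,0,0,0,0,-1]]}}

```text
clock: 16.2
eef_pos: [0.6519, -0.057, 0.1222]
eef_rot: [[1.0, 0.0, -0.014], [0.014, -0.0, 1.0], [0.0, -1.0, -0.0]]
ft_force: [-1.3, 0.0, -3.8]
finger_gap: 0.016
```

```bash
python3 - <<'E'
from h import *
avg(4); ft()
E
```

```text
16.4 F [-1.159 -0.184 -4.181] M [-0.0642  0.0901 -0.0005] sd [0.019 0.03  0.028]
16.4 pos [ 0.6519 -0.057   0.1222] F [-1.58 -0.76 -3.9 ] M [-0.074  0.082 -0.04 ] gap 0.0158
ydown err deg 0.01
```

Request:
{"method": "drive_tool", "body": {"commands": [[0,0.0005,0,0,0,0,-1],[0,0.001,0,0,0,0,-1],[0,0.0015,0,0,0,0,-1],[0,0.002,0,0,0,0,-1],[0,0.002,0,0,0,0,-1],[0,0.002,0,0,0,0,-1],[0,0.002,0,0,0,0,-1],[0,0.002,0,0,0,0,-1],[0,0.002,0,0,0,0,-1],[0,0.002,0,0,0,0,-1]]}}

```text
clock: 17.4
eef_pos: [0.6519, -0.057, 0.1221]
eef_rot: [[1.0, 0.0, -0.014], [0.014, -0.0, 1.0], [0.0, -1.0, -0.0]]
ft_force: [-3.6, 0.4, 5.0]
finger_gap: 0.0161
```

```bash
python3 - <<'E'
from h import *
avg(4); ft()
E
```

```text
17.6 F [-3.629 -0.631  5.405] M [-0.1472  0.72    0.0183] sd [0.015 0.016 0.032]
17.6 pos [ 0.6519 -0.0571  0.1222] F [-4.8  -0.4   5.35] M [-0.129  0.731  0.05 ] gap 0.0157
ydown err deg 0.03
```

Request:
{"method": "drive_tool", "body": {"commands": [[0,-0.0006,0,0,0,0,-1],[0,-0.0012,0,0,0,0,-1],[0,-0.0012,0,0,0,0,-1],[0,-0.0012,0,0,0,0,-1],[0,-0.0012,0,0,0,0,-1],[0,-0.0012,0,0,0,0,-1],[0,-0.0012,0,0,0,0,-0.5],[0,-0.0012,0,0,0,0,-0.5],[0,-0.0012,0,0,0,0,-0.5],[0,-0.0012,0,0,0,0,-0.5]]}}

```text
clock: 18.6
eef_pos: [0.6522, -0.057, 0.1217]
eef_rot: [[1.0, 0.001, -0.014], [0.014, 0.0, 1.0], [0.001, -1.0, 0.0]]
ft_force: [-0.4, -0.1, 0.4]
finger_gap: 0.0219
```

```bash
python3 - <<'E'
from h import *
ft(); im=bot.snapshot("scene")
cv2.imwrite("pics/post3.png",cv2.resize(im[180:250,170:310],None,fx=5.5,fy=5.5,interpolation=2)[:,:,::-1])
E
```

```text
18.6 pos [ 0.6522 -0.057   0.1217] F [-0.36 -0.07  0.4 ] M [-0.046 -0.108 -0.049] gap 0.0219
ydown err deg 0.04
```

View pics/post3.png

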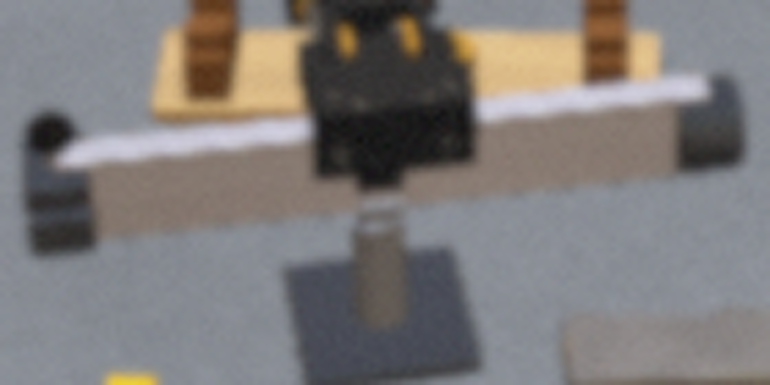

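Request:
{"method": "drive_tool", "body": {"commands": [[0,0,0,0,0,0,-0.4],[0,0,0,0,0,0,-0.3],[0,0,0,0,0,0,-0.3],[0,0,0,0,0,0,-0.3],[0,0,0,0,0,0,-0.3],[0,0,0,0,0,0,-0.3],[0,0,0,0,0,0,-0.3],[0,0,0,0,0,0,-0.3],[0,0,0,0,0,0,-0.3],[0,0,0,0,0,0,-0.3]]}}

```text
clock: 19.65
eef_pos: [0.6518, -0.0571, 0.1218]
eef_rot: [[1.0, 0.0, -0.014], [0.014, -0.0, 1.0], [0.0, -1.0, -0.0]]
ft_force: [0.4, -0.2, -0.5]
finger_gap: 0.0306
```

```bash
python3 - <<'E'
from h import *
ft(); im=bot.snapshot("scene")
cv2.imwrite("pics/post4.png",cv2.resize(im[180:250,170:310],None,fx=5.5,fy=5.5,interpolation=2)[:,:,::-1])
E
```

```text
19.65 pos [ 0.6518 -0.0571  0.1218] F [ 0.45 -0.16 -0.48] M [-0.055 -0.107 -0.012] gap 0.0306
ydown err deg 0.0
```

View pics/post4.png

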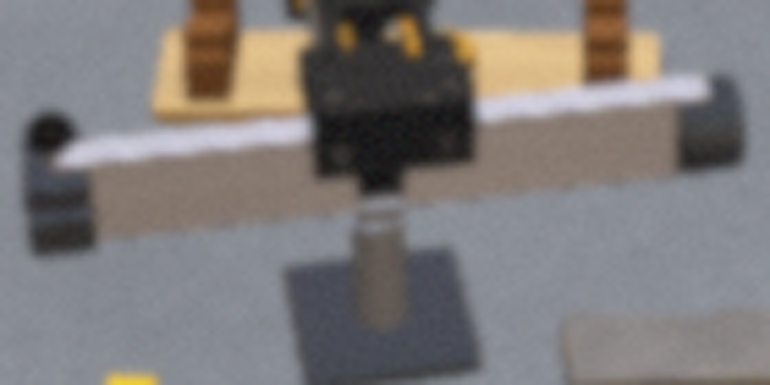

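Released and level, unchanged for 1 s. I'll open a little more and rise straight up.

Request:
{"method": "drive_tool", "body": {"commands": [[0,0,0,0,0,0,0],[0,-0.005,0,0,0,0,0],[0,-0.02,0,0,0,0,0],[0,-0.05,0,0,0,0,0],[0,-0.1,0,0,0,0,0],[0,-0.16,0,0,0,0,0],[0,-0.23,0,0,0,0,0],[0,-0.29,0,0,0,0,0],[0,-0.3,0,0,0,0,0],[0,-0.3,0,0,0,0,0]]}}

```text
clock: 20.7
eef_pos: [0.6522, -0.057, 0.243]
eef_rot: [[1.0, 0.002, -0.014], [0.014, -0.0, 1.0], [0.002, -1.0, -0.0]]
ft_force: [0.2, -0.7, -1.3]
finger_gap: 0.0439
```

```bash
python3 - <<'E'
from h import *
ft(); im=bot.snapshot("scene");t=bot.snapshot("top")
cv2.imwrite("pics/end.png",cv2.resize(im[150:300,120:330],None,fx=3.7,fy=3.7,interpolation=2)[:,:,::-1])
cv2.imwrite("pics/endt.png",t[:,:,::-1])
E
```

```text
20.7 pos [ 0.6522 -0.057   0.243 ] F [ 0.21 -0.65 -1.31] M [-0.063 -0.089  0.001] gap 0.0439
ydown err deg 0.13
```

View pics/end.png

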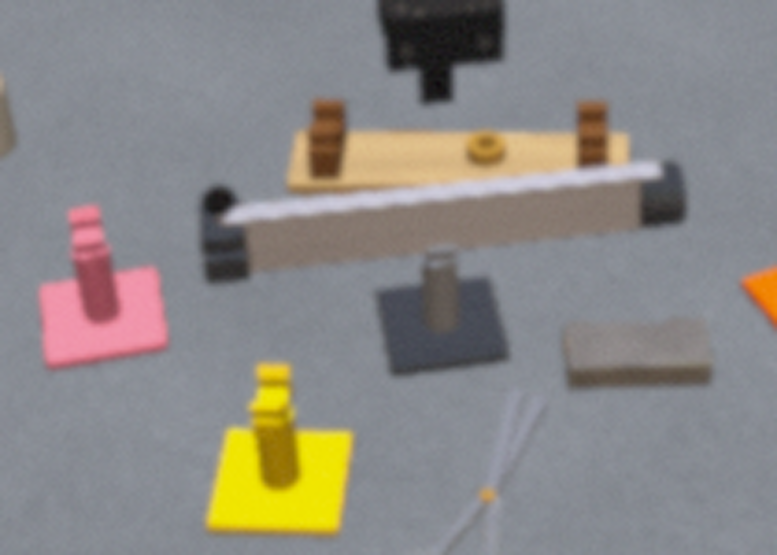

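View pics/endt.png

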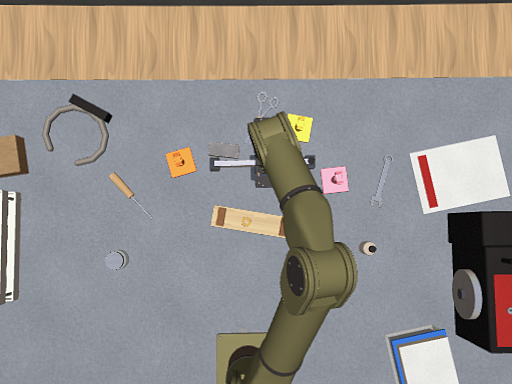

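```bash
python3 - <<'E'
from h import *
im=bot.snapshot("scene").astype(int).min(2)
d=np.array([-.0136,1]);c=np.array([.652,-.049])
for s in(-.12,-.08,.08,.12):
    q=np.r_[c+d*s,.128];u,v=proj("scene",[q])[0];k=int(round(u));y=np.arange(int(v)-6,int(v)+8);w=np.clip(im[y,k]-150,0,None)
    print(s,"predicted row",v.round(2),"strip row",((w*y).sum()/w.sum()).round(2))
bot.sign_off()
E
```

```text
-0.12 predicted row 207.05 strip row 206.28
-0.08 predicted row 205.33 strip row 204.5
0.08 predicted row 198.6 strip row 197.49
0.12 predicted row 196.95 strip row 196.14
the job is handed in; nothing more can be done
```

The beam is resting level in the dark grey post's slot, released, and the job is handed in. The pictures put the clock at about 20.8 s of the 61 s allowed. The hand-in itself gave no verdict.

- **Finding the balance point:** I lifted the beam about 5 mm at its middle and read the moment at the wrist. Compared with an unloaded reading, this put the balance about 9.5 mm toward the clamp end. I gripped again 10 mm that way and lifted. Four readings from there on put it 0 to 4 mm off the grip toward the collar end, averaging about 1.5 mm, and I allowed for that when placing it.
- **Placing:** I carried it level to the post and lowered it until it touched the slot floor. It pressed on the post with about 12 N at most in my readings, against the 30 N limit, and I eased that off before opening the fingers.
- **Last checks:** For 1 s after release the pictures showed no change. After the arm backed off to about 0.24 m, the beam's top edge matched a level, seated beam to about 1 px, with no end-to-end slope. That offset was even along the length, about 3 mm and close to the calibration error. I judged the bystanders' positions by eye in the final pictures. They looked unmoved, though the arm hid part of the top view.
- **Disagreements:** The wrist moment readings carried a bias, so I subtracted an unloaded average. The brief sideways force of 1 to 4 N on touching the slot floor was like the one seen on the rack, and it was gone once the fingers opened.

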